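# Probe the melter through its lid port

### The job

Take the temperature inside the chocolate melter. Swing the little cover on its lid fully clear of the probe port, lift the thermometer out of its stand, and lower the stem upright through the middle of the port until the mark ring on the stem is level with the port's mouth; the thermometer must not touch any part of the melter at any time, or the reading is false. Hold it there, still and centred, for about three seconds and finish while still holding it; leave the jar, timer and cup where they stand.

Things in the scene. Friction and masses are not known exactly. Their poses are not given: they have to be found in the camera images.
- melter: Fixed steel melter on the sheet pan, 200 (x) x 240 (y) mm; origin at the centre of its underside, dial front towards its -x, z up. Lid top 114 mm up. On the lid at (-45, +50) mm stands the probe port, a steel ferrule, 31 mm outside, 22 mm bore, 22 mm long; mouth 130 mm up, pan floor 100 mm below it. Black lid handle along y at x = +55 mm, top 151 mm up
- port_mouth (a point): Centre of the port's round mouth (22 mm bore, axis vertical); axes as the melter's
- port_cover (a joint): Turn of the port's swing cover, rad: 0 shut, grows anticlockwise seen from above as the knob swings round the pivot towards the melter's front; stop at 1.8, port wholly clear beyond 1.0. Starts at 0 to 0.3. Stays where it is left; about 1 N at the knob moves it, pushed or pinched
- cover_knob (a point): Centre of the cover's upright black knob, 12 mm diameter, 28 mm tall: its top is 14 mm above this point, the cover's disc (34 mm diameter, 3 mm thick, 1.5 mm above the port mouth) begins 14 mm below it. The knob stands 36 mm from the pivot, over the middle of the port at joint 0
- cover_pivot (a point): Point on the vertical axis of the cover, level with the knob's centre, 36 mm from the port's middle towards the melter's -y. The pivot-to-knob direction is the melter's +y turned by the joint value
- stand: Fixed thermometer stand, round foot 92 mm diameter, origin at the centre of its underside, z up. The socket on top, 36 x 50 mm outside, takes the lowest 13 mm of the thermometer's handle with 2 mm play; socket floor 130 mm, rim 143 mm above the origin. The stem hangs free in the tube below
- thermometer_grip (a point): Centre of the white handle, 24 (x) x 38 (y) x 95 mm tall (z), display on its -x side; starts upright in the stand, this point about 178 mm up; about 100 g. The steel stem, 5 mm diameter, 110 mm long, runs straight down from the middle of its underside: tip 157.5 mm below this point. 125 mm of lift frees it from the stand
- stem_mark (a point): Centre of the dark mark ring on the stem, 70 mm above the tip, 87.5 mm below the handle's centre
- thermometer: The thermometer; origin at the stem's tip, z up along the stem to the handle, x and y as at its handle
- spice_jar: Bystander: spice jar, 47 mm diameter, 98 mm tall, origin under its centre
- timer: Bystander: wind-up timer, 62 mm diameter, 44 mm tall, origin under its centre
- deli_cup: Bystander: clear cup, 109 mm diameter, 72 mm tall, origin under its centre
Mind the look-alikes: they are no part of the job. Of the things that look like the thermometer, the smaller one is meant.

How it is judged (in metres and radians):
On the way, in this order (a step that is already met when the one before it is completed fails the run):
1. the cover is swung clear of the port (value of joint port_cover above 1 rad), for 0.2 s.
2. the stem stands centred in the port, mark ring level with the mouth, for two seconds (horizontal distance between stem_mark and port_mouth below 0.005 m and horizontal distance between thermometer and port_mouth below 0.008 m and z of stem_mark in the frame of port_mouth between -0.01 and 0.01 m and linear speed of thermometer below 0.01 m/s), for 2 s.
At the end, for the whole second after the job is handed in: Cover turned past 1.0 rad; thermometer held by the fingers alone, upright within 0.1 rad, still (under 10 mm/s), touching nothing of the melter; mark ring within 10 mm in height of the port mouth and 5 mm of its axis, tip within 8 mm of the axis (all of step 2 and value of joint port_cover above 1 rad and angle between thermometer's own z axis and vertical below 0.1 rad and contact force between thermometer and the fingers above 0.5 N and contact force between thermometer and melter below 0.3 N); the arm keeps its last pose, push and grip.
It fails at once if the thermometer touches the melter, its lid, port or cover (contact force between thermometer and melter above 0.3 N).
It fails at once if the spice jar, timer or cup is pushed more than 3 cm (distance of any of spice_jar, timer, deli_cup from where it was at the start of the episode above 0.03 m).
It also fails if it takes over 67 s, if anything falls off the work surface, if the arm or the gripper's body presses on something with over 40 N, if the wrist force passes 120 N, or if a joint passes its speed limit or range.

### The arm

A 7-joint arm with a two-finger parallel gripper is mounted at the origin on a cart in front of the work surface, level with it; the furniture and walls round the work are solid. World frame = base frame: x ahead of the robot, y to its left, z up, the work surface at z = 0. Lengths are in m, angles in degrees, forces in N, time in s.
With the tool pointing down it reaches from about 0.4 to 0.85 m from the base axis. Payload 4.5 kg.
Tool frame: the origin (TCP) lies on the centre line of the jaws, within the pads' length; the fingertips stand 22 mm ahead of it and the grasp point (between the pads) lies 3 mm ahead of it; z points along the fingers, y is the direction in which the jaws open and shut (so a half turn about z gives the same grasp; the last joint's range is limited). The gripper opens to 88 mm and grips with 3 to 60 N. Pads are 18 mm wide; open, the fingers measure 123 mm over their backs; the gripper's body (75 mm by 187 mm) begins 45 mm behind the grasp point.
Start: joints at [-66.417, 39.483, -11.15, 89.685, 9.013, 51.709, -12.324], TCP at [0.231, 0.581, 0.224] pointing down, gripper open.
Joint ranges: [-172.22, 172.22], [-26.19, 119.32], [-84.43, 86.54], [7.71, 146.69], [-57.33, 237.33], [2.42, 119.75], [-152.13, 152.13]. Speed limits (degrees/s): [147.25, 147.25, 180, 180, 180, 180, 180].

### API

Orientations are given as a 3x3 rotation matrix whose columns are the frame's x, y, z axes.
In Python, from rig import r gives the robot as it stands.
- The arm moves only by the shell command python3 -m crank 'ROWS' [OPENING] [FORCE]. ROWS is a JSON object of lists of equal length, an entry for each row: "offset": the shift along the tool's x, y, z in cm, a list of three; "yaw": the turn about the tool's z in rad. In form: {"offset": [[dx, dy, dz], ...], "yaw": [yaw, ...]}. A call has exactly 10 rows; each row is the pose to reach, as a shift and turn from the pose commanded when the call began, along the tool's axes at that moment; what a row does not reach only later rows make up. A row lasts 1/10 s, in which the tool goes at most 50 mm and 8.59 degrees, less where a joint would pass 70% of its speed; a pose out of reach is approached as far as the arm can. A call with a gripper value outside its range is refused whole. OPENING is the closure, from -1 (fully open) to 1 (shut), set as the call begins (- or left out, the last holds). The fingers move at their own pace and stop on an object; FORCE is the grip in N (left out, the last holds). Time passes only in rows, so rows that repeat a pose let the fingers close, or fill a call up. It gives the time, the measured TCP pose, the force and the opening at its end, in the units of the state.
- r.get_obs(): the state, without advancing time (a new reading comes with each control period).
- r.grab_frame(name): name is "scene" or "top"; returns the picture (420x560x3 uint8, blue, green, red); there is no depth.
- r.camera_model(name): a dict with "intrinsics" (3x3 intrinsics, pixels), "k1" (the pictures are not rectified: a ray, as slopes to the right and down, at radius r is drawn at 1 + k1 r^2 times it, then the intrinsics apply), "position" and "rotation" of the camera in the world. Camera axes: x right, y down, z forward; pixel columns grow to the right and rows downward; lengths in m; the calibration is good to about 2 mm. A picture is of the moment at which its call begins. camera_model takes no time and is no camera call.
- r.hand_in(): hands the job in, once; it reports no verdict.
The state is a dict: "t": time; "q": joint angles; "qd": joint speeds; "joint_efforts": joint torques, N m; "position": TCP position; "tool_rot": TCP orientation; "wrist_force": force on the tool from outside, world axes, zero at the start; "torque": the same for the moment, N m; "finger_gap": finger opening in m.
Only numpy, scipy, OpenCV 4.12 (cv2) and the standard library are available. Lean on these libraries where they do the work, as an engineer would, in place of code of your own. Each camera call takes 0.05 s, during which the arm holds its last target.

## Working session

There is one attempt and no reset: what is moved stays moved. The work goes in short steps, Python scripts to look and compute and a shell command to move; the robot and the scene stay as the last step left them, time stands still between calls to the robot, and variables do not carry over. Pictures are saved under pics/ and viewed, and the job is handed in when it is done.

```bash
ls; mkdir -p pics
python3 - <<'E'
from rig import r
import cv2
o=r.get_obs();print(o)
for n in("scene","top"):
    cv2.imwrite(f"pics/{n}0.png",r.grab_frame(n));print(n,r.camera_model(n))
E
```

```text
pics
{'t': 0.0, 'q': array([-66.41589358,  39.53411187, -11.1432241 ,  89.7440418 ,
         9.01355942,  51.71075758, -12.32461401]), 'qd': array([-0.06606122,  0.10563653, -0.04605891, -0.03738357, -0.01854823,
       -0.00898664,  0.03544028]), 'joint_efforts': array([ 3.58735469e-04, -5.27555287e+01, -1.26703866e+00, -1.53431028e+01,
       -5.26742754e-02,  6.36149431e-03,  1.69623554e-04]), 'position': array([0.23038308, 0.58027594, 0.22270311]), 'tool_rot': array([[-9.29495287e-01,  3.68833606e-01, -5.30979648e-04],
       [ 3.68833950e-01,  9.29493577e-01, -1.79108869e-03],
       [-1.67071527e-04, -1.86065182e-03, -9.99998255e-01]]), 'wrist_force': array([-0.86291705, -0.02838223, -0.57548397]), 'torque': array([0.00340587, 0.02238903, 0.05795048]), 'finger_gap': 0.08808767705415968}
scene {'intrinsics': array([[448.03876684,   0.        , 279.69631263],
       [  0.        , 448.03876684, 211.36590212],
       [  0.        ,   0.        ,   1.        ]]), 'k1': -0.14240804994931855, 'position': array([1.56091403, 0.1738798 , 0.67455586]), 'rotation': array([[-0.22026911,  0.45874151, -0.86083549],
       [ 0.9752165 ,  0.08471302, -0.20439294],
       [-0.02083956, -0.88452243, -0.46603195]])}
top {'intrinsics': array([[393.41231676,   0.        , 277.06168493],
       [  0.        , 393.41231676, 206.03516119],
       [  0.        ,   0.        ,   1.        ]]), 'k1': 0.032842515580601195, 'position': array([ 0.42399197, -0.08279785,  1.28318046]), 'rotation': array([[ 0.01973955, -0.99636799,  0.08283218],
       [-0.99973572, -0.01869392,  0.01338017],
       [-0.01178312, -0.0830744 , -0.99647368]])}
```

View pics/scene0.png

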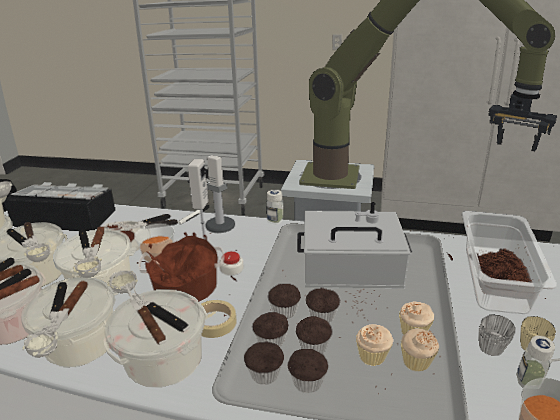

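View pics/top0.png

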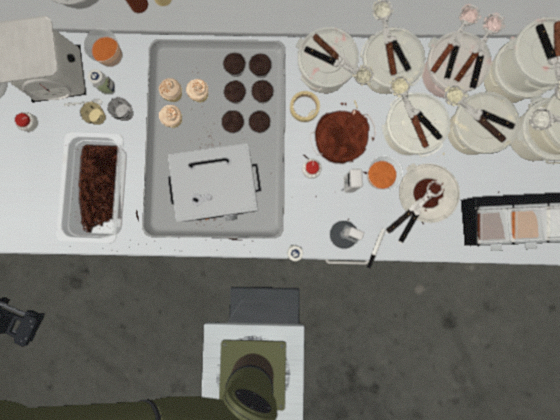

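The top view shows the melter at about (212,182), with the cover knob at about (200,197). A grey stand sits near (346,233), and there is a second white handle at (354,180). I'll zoom in on both.

Run:
```python
import cv2
t=cv2.imread("pics/top0.png");s=cv2.imread("pics/scene0.png")
cv2.imwrite("pics/t_mel.png",cv2.resize(t[135:240,140:275],None,fx=5.5,fy=5.5,interpolation=2))
cv2.imwrite("pics/t_st.png",cv2.resize(t[150:270,280:440],None,fx=5,fy=5,interpolation=2))
cv2.imwrite("pics/s_st.png",cv2.resize(s[140:280,140:300],None,fx=4.2,fy=4.2,interpolation=2))
cv2.imwrite("pics/s_mel.png",cv2.resize(s[190:300,290:430],None,fx=5,fy=5,interpolation=2))
```

```text
(no output)
```

View pics/t_mel.png

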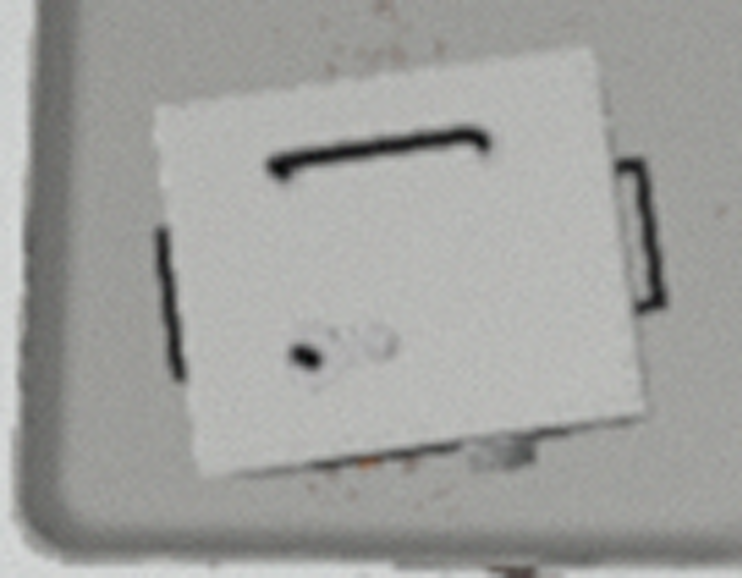

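View pics/t_st.png

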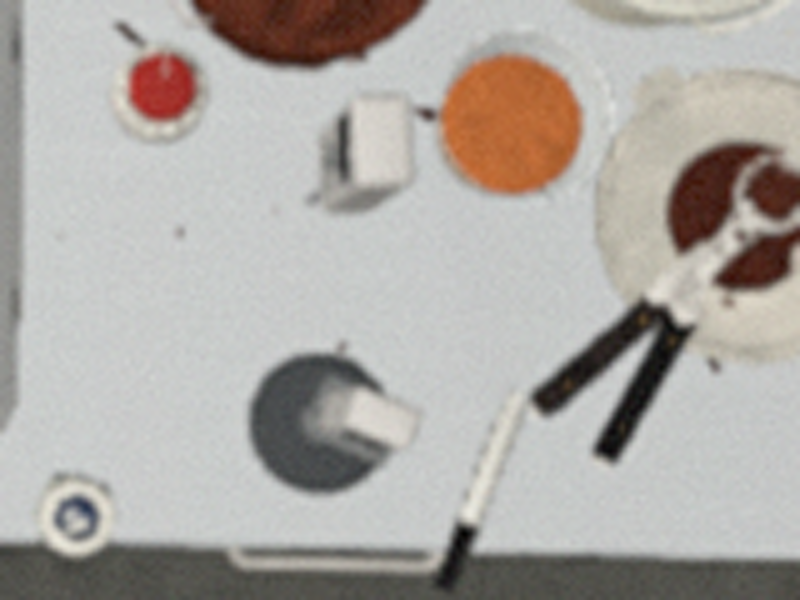

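View pics/s_st.png

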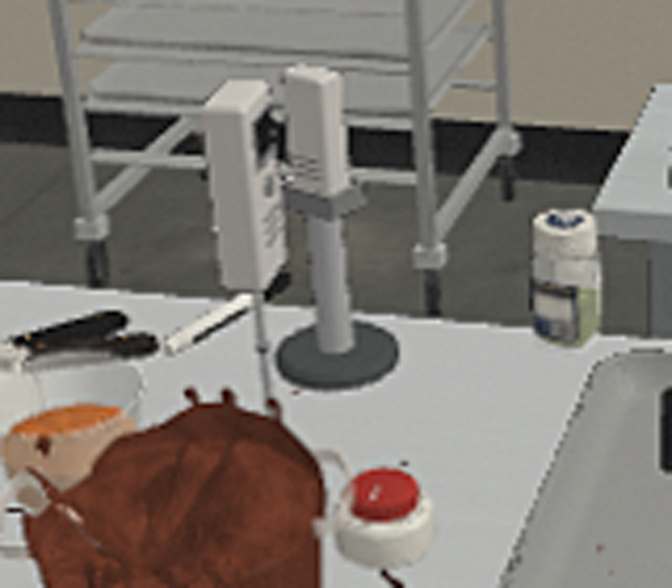

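View pics/s_mel.png

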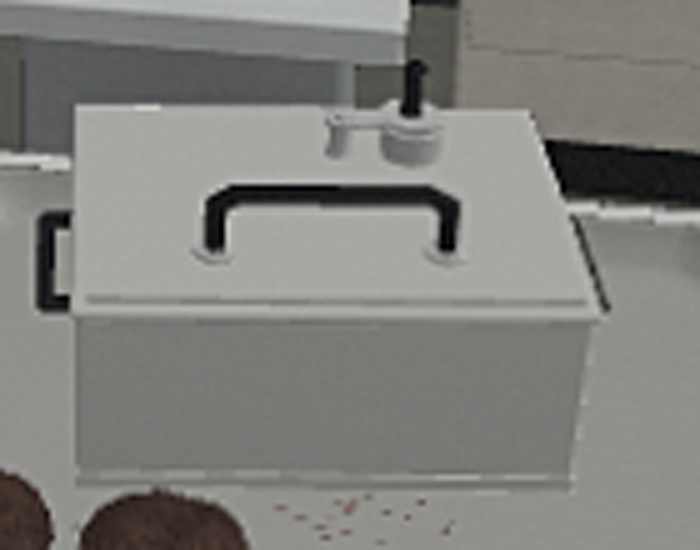

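```bash
cat > h.py <<'E'
import numpy as np,cv2
from rig import r
C={n:r.camera_model(n) for n in("scene","top")}
def ray(n,p):
    c=C[n];u=cv2.undistortPoints(np.array([[p]],float),c["intrinsics"],np.array([c["k1"],0,0,0]))[0,0]
    d=c["rotation"]@np.array([u[0],u[1],1.]);return c["position"],d/np.linalg.norm(d)
def plane(n,p,z):
    o,d=ray(n,p);return o+d*(z-o[2])/d[2]
def tri(a,b):
    o1,d1=ray("scene",a);o2,d2=ray("top",b)
    A=np.c_[d1,-d2];t=np.linalg.lstsq(A,o2-o1,rcond=None)[0]
    p,q=o1+t[0]*d1,o2+t[1]*d2;return (p+q)/2,np.linalg.norm(p-q)
def proj(n,P):
    c=C[n];v=c["rotation"].T@(np.array(P)-c["position"])
    x=v[:2]/v[2];x=x*(1+c["k1"]*(x@x));k=c["intrinsics"];return np.array([k[0,0]*x[0]+k[0,2],k[1,1]*x[1]+k[1,2]])
def crop(p,s,o): return [(p[0]+.5)/s-.5+o[0],(p[1]+.5)/s-.5+o[1]]
E
python3 - <<'E'
from h import *
np.set_printoptions(precision=4,suppress=True)
T=[crop(p,5.5,(140,135)) for p in [(155,105),(592,47),(648,412),(203,475)]]
S=[crop(p,5,(290,190)) for p in [(530,107),(76,105)]]  # scene far corners
for i,p in enumerate(T): print("lid",plane("top",p,.118))
# scene: far-right corner = +y,-x side ; near right (605,320), near-left (75,315)
print("tri BL",tri(crop((530,107),5,(290,190)),T[3]))
print("tri BR",tri(crop((76,106),5,(290,190)),T[2]))
print("tri TL",tri(crop((606,318),5,(290,190)),T[0]))
print("tri TR",tri(crop((75,312),5,(290,190)),T[1]))
print("knob",tri(crop((414,64),5,(290,190)),crop((300,352),5.5,(140,135))))
print("handle L/R",tri(crop((435,188),5,(290,190)),crop((275,163),5.5,(140,135))),tri(crop((232,188),5,(290,190)),crop((478,132),5.5,(140,135))))
t=cv2.imread("pics/top0.png")
g=t.astype(int).max(2); m=((g<110)).astype(np.uint8)
sub=np.zeros_like(m);sub[215:252,325:365]=m[215:252,325:365]
c=max(cv2.findContours(sub,0,1)[0],key=cv2.contourArea);print(cv2.boundingRect(c))
h=cv2.convexHull(c);(e)=cv2.minEnclosingCircle(h);print(e,plane("top",e[0],.012))
for p in [(352,388),(418,412),(402,452),(342,425)]: print("th",plane("top",crop(p,5,(280,150)),.2255))
for p in [(287,70),(313,66),(343,73),(320,82)]: print("ths",plane("scene",crop(p,4.2,(140,140)),.2255))
E
```

```text
lid [0.6726 0.2645 0.118 ]
lid [0.7092 0.0265 0.118 ]
lid [ 0.5094 -0.009   0.118 ]
lid [0.4709 0.2301 0.118 ]
tri BL (array([0.4709, 0.2322, 0.1156]), np.float64(0.00278759730927088))
tri BR (array([ 0.5095, -0.0076,  0.1136]), np.float64(0.0022745430536036193))
tri TL (array([0.6732, 0.2664, 0.1151]), np.float64(0.0020793465689977406))
tri TR (array([0.7101, 0.0275, 0.1141]), np.float64(0.0013345819986112087))
knob (array([0.5336, 0.1699, 0.1668]), np.float64(0.0011151982570638721))
handle L/R (array([0.6351, 0.1871, 0.1543]), np.float64(0.0037472005786583387)) (array([0.6532, 0.0873, 0.1533]), np.float64(0.009802242517939649))
(330, 221, 26, 27)
((343.5129699707031, 234.24729919433594), 13.6986665725708) [ 0.4427 -0.281   0.012 ]
th [ 0.4587 -0.2649  0.2255]
th [ 0.4466 -0.3001  0.2255]
th [ 0.4252 -0.2916  0.2255]
th [ 0.4389 -0.2597  0.2255]
ths [ 0.4397 -0.2989  0.2255]
ths [ 0.4297 -0.2838  0.2255]
ths [ 0.4393 -0.2587  0.2255]
ths [ 0.4578 -0.2684  0.2255]
```

The lid corners triangulate to 0.114–0.116 m and 0.24 × 0.204 m, which matches the sizes given. The knob is at about (0.534, 0.170), so the cover joint reads about 0.14 rad. The foot circle puts the stand at (0.443, -0.281), and its handle is the smaller thermometer. I'll move above the knob, keeping the present yaw because the jaw axis already lies along the swing chord.

```bash
python3 -m crank '{"offset":[[-2,-1.2,0],[-6,-3.7,0],[-10,-6.2,0],[-14,-8.7,0],[-18,-11.2,0],[-22,-13.7,0],[-26,-16.2,0],[-30,-18.7,0],[-34,-21.2,0],[-36,-22.5,0]],"yaw":[0,0,0,0,0,0,0,0,0,0]}' -0.3
python3 -m crank '{"offset":[[-1.5,-1,0],[-3,-2,0],[-5,-3.2,0],[-6.5,-4.1,0],[-7.3,-4.5,0],[-7.3,-4.5,0],[-7.3,-4.5,0],[-7.3,-4.5,0],[-7.3,-4.5,0],[-7.3,-4.5,0]],"yaw":[0,0,0,0,0,0,0,0,0,0]}'
python3 - <<'E'
from h import *
f=r.grab_frame("scene");cv2.imwrite("pics/s1.png",cv2.resize(f[120:260,280:440],None,fx=4.2,fy=4.2,interpolation=2))
f=r.grab_frame("top");cv2.imwrite("pics/t1.png",cv2.resize(f[130:250,140:280],None,fx=5,fy=5,interpolation=2))
print(r.get_obs())
E
```

```text
t: 1.1
position: [0.4846, 0.2339, 0.2231]
tool_rot: [[-0.927, 0.374, 0.0], [0.374, 0.927, -0.003], [-0.002, -0.003, -1.0]]
wrist_force: [0.4, 0.6, 0.5]
finger_gap: 0.0574
t: 2.1
position: [0.533, 0.171, 0.2236]
tool_rot: [[-0.93, 0.368, -0.0], [0.368, 0.93, 0.0], [0.0, 0.0, -1.0]]
wrist_force: [-0.4, 0.1, 0.1]
finger_gap: 0.0575
{'t': 2.2, 'q': array([-13.61082938,  34.7748897 , -14.62955156, 101.03245391,
        11.60990771,  45.65957673,  34.50785232]), 'qd': array([ 0.23914608, -0.00336905,  0.14454146, -0.04207773,  0.00774056,
       -0.02884396, -0.00837739]), 'joint_efforts': array([-7.52602774e-02, -4.71822453e+01, -1.77887354e+00, -1.38277647e+01,
       -3.50451213e-02,  5.62269730e-02, -9.36987417e-04]), 'position': array([0.53321872, 0.17063863, 0.22358032]), 'tool_rot': array([[-9.29719137e-01,  3.68269365e-01,  1.97460363e-05],
       [ 3.68269364e-01,  9.29719127e-01,  1.45548450e-04],
       [ 3.52427676e-05,  1.42591040e-04, -9.99999989e-01]]), 'wrist_force': array([ 0.78327058, -0.02239753, -0.42728176]), 'torque': array([-0.01263721,  0.04746574, -0.0515543 ]), 'finger_gap': 0.057267666910347355}
```

View pics/s1.png

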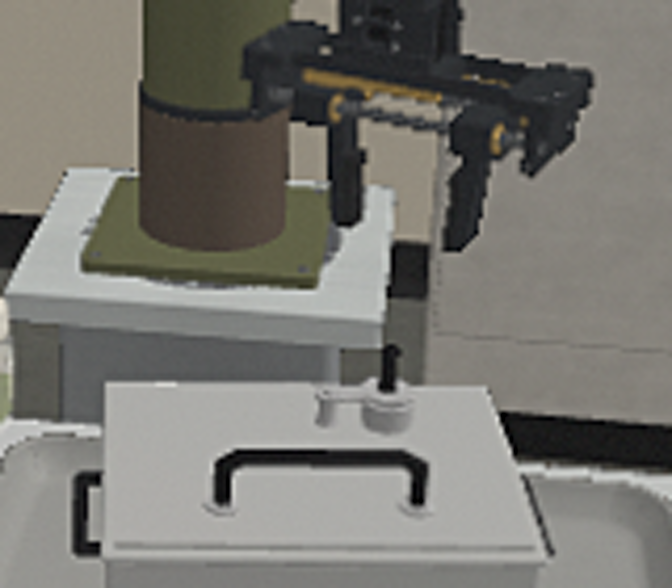

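View pics/t1.png

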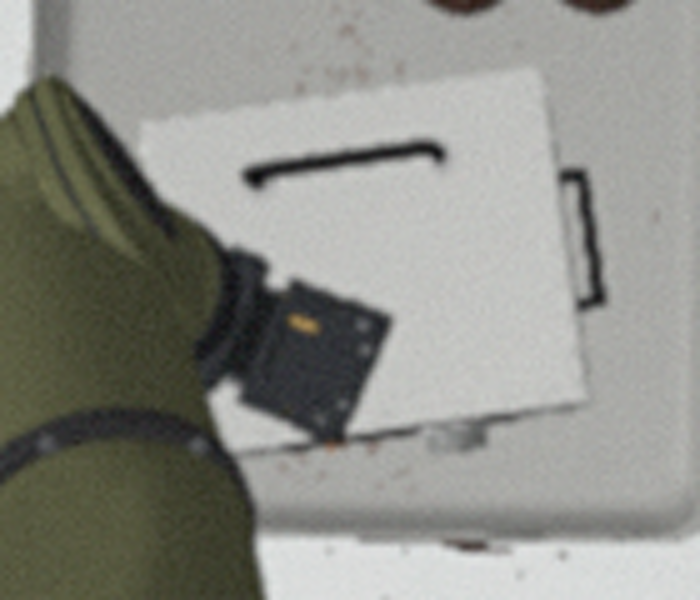

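The fingers straddle the knob, which is at about (391,350) in the scene crop. I'll lower 5.8 cm and pinch lightly.

```bash
python3 -m crank '{"offset":[[0,0,0.6],[0,0,1.3],[0,0,2],[0,0,2.8],[0,0,3.6],[0,0,4.3],[0,0,5],[0,0,5.5],[0,0,5.8],[0,0,5.8]],"yaw":[0,0,0,0,0,0,0,0,0,0]}'
python3 -m crank '{"offset":[[0,0,0],[0,0,0],[0,0,0],[0,0,0],[0,0,0],[0,0,0],[0,0,0],[0,0,0],[0,0,0],[0,0,0]],"yaw":[0,0,0,0,0,0,0,0,0,0]}' 1 6
```

```text
t: 3.2
position: [0.5332, 0.1702, 0.1652]
tool_rot: [[-0.93, 0.369, -0.001], [0.369, 0.93, -0.0], [0.0, -0.0, -1.0]]
wrist_force: [0.4, 0.5, -0.5]
finger_gap: 0.0576
t: 4.2
position: [0.5334, 0.1703, 0.1655]
tool_rot: [[-0.929, 0.369, 0.0], [0.369, 0.929, 0.0], [0.0, 0.0, -1.0]]
wrist_force: [-0.4, 0.3, 1.0]
finger_gap: 0.0003
```

The gap went to 0, so the pinch missed. I'll look.

Run:
```python
from h import *
f=r.grab_frame("scene");cv2.imwrite("pics/s2.png",cv2.resize(f[130:250,310:430],None,fx=5,fy=5,interpolation=2))
```

```text
(no output)
```

View pics/s2.png

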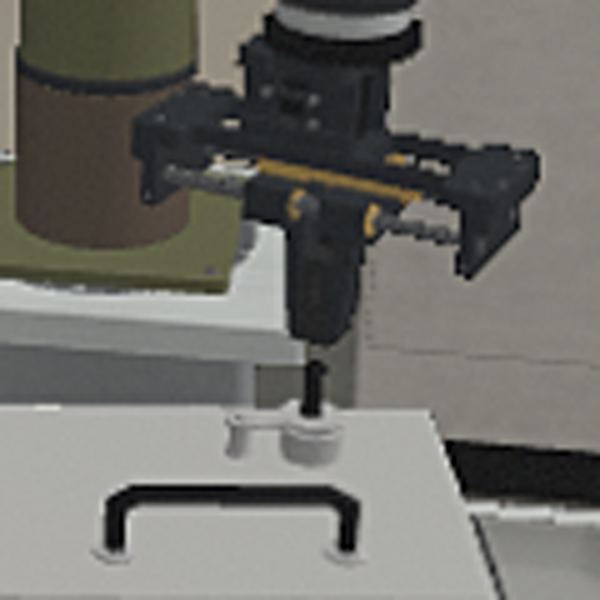

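Run:
```python
from h import *
np.set_printoptions(precision=4,suppress=True)
for P in [(.5334,.1703,.1435),(.5334,.1703,.1655),(.534,.170,.161),(.534,.17,.135),(.534,.17,.115)]:
    print(P,(proj("scene",P)-[310,130])*5+2,(proj("top",P)-[140,135])*5.5+2)
for z in (.135,.15,.163,.18,.2): print(plane("scene",crop((325,345),5,(310,130)),z),plane("scene",crop((317,360),5,(310,130)),z))
```

```text
(0.5334, 0.1703, 0.1435) [310.2614 405.0244] [307.7149 356.7144]
(0.5334, 0.1703, 0.1655) [313.487  366.3954] [298.4652 352.4951]
(0.534, 0.17, 0.161) [312.1803 374.8331] [301.0039 352.2383]
(0.534, 0.17, 0.135) [308.3791 420.2594] [311.7973 357.1936]
(0.534, 0.17, 0.115) [305.4728 454.5531] [319.7749 360.8563]
[0.4445 0.1752 0.135 ] [0.4638 0.1716 0.135 ]
[0.4756 0.1752 0.15  ] [0.4943 0.1717 0.15  ]
[0.5025 0.1752 0.163 ] [0.5207 0.1718 0.163 ]
[0.5376 0.1751 0.18  ] [0.5553 0.1718 0.18  ]
[0.579  0.1751 0.2   ] [0.5959 0.1719 0.2   ]
```

Run:
```python
from h import *
np.set_printoptions(precision=4,suppress=True)
f=cv2.imread("pics/scene0.png");cv2.imwrite("pics/s0g.png",cv2.resize(f[80:170,470:560],None,fx=6,fy=6,interpolation=2))
f=cv2.imread("pics/top0.png");cv2.imwrite("pics/t0g.png",cv2.resize(f[270:360,0:90],None,fx=6,fy=6,interpolation=2))
y=np.array([.369,.929,0]);P=np.array([.2304,.5803,.2007])
for k in(-.05,0,.05): print((proj("scene",P+k*y)-[470,80])*6,(proj("top",P+k*y)-[0,270])*6)
P=np.array([.5332,.1706,.2016])
for k in(-.035,.035): print((proj("scene",P+k*y)-[280,120])*4.2,(proj("top",P+k*y)-[140,130])*5)
```

```text
[158.2131 453.9395] [302.986  263.9551]
[258.1694 474.287 ] [201.0167 220.4692]
[359.8406 495.3813] [ 98.9893 177.1198]
[338.9175 280.3095] [312.3434 361.687 ]
[447.8377 307.0591] [196.5843 313.0596]
```

View pics/s0g.png

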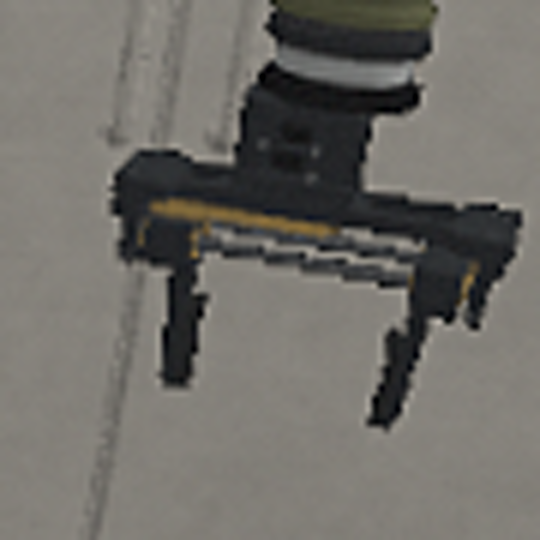

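View pics/t0g.png

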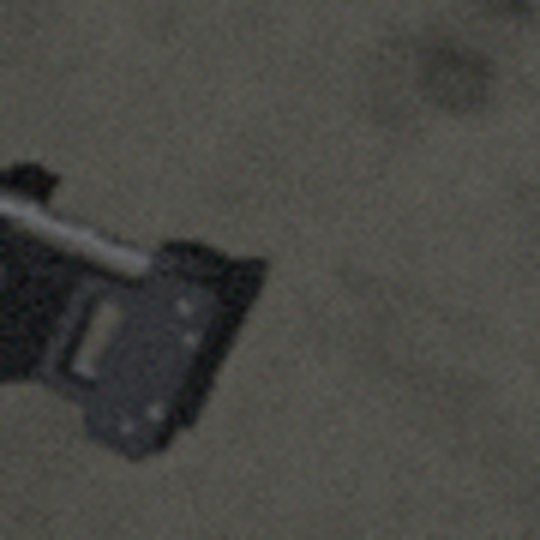

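Run:
```python
from h import *
np.set_printoptions(precision=4,suppress=True)
for P in [(0,0,0),(0,0,.1),(0.231,.581,.28),(.533,.17,.28)]: print(P,proj("scene",P),proj("top",P))
print(crop((245,375),4.2,(280,120)))
# triangulate fingertips at start and s1: use body corners top/scene
# body centre (mid of top plate)
print("start body",[tri(crop(a,6,(470,80)),crop(b,6,(0,270))) for a,b in [((315,175),(160,350))]])
print("s1 body",[tri(crop(a,4.2,(280,120)),crop(b,5,(140,130))) for a,b in [((410,65),(318,360))]])
```

```text
(0, 0, 0) [329.3808 175.9771] [252.8865 373.7749]
(0, 0, 0.1) [330.1318 151.0846] [250.3519 385.6585]
(0.231, 0.581, 0.28) [518.4306 133.8824] [ 12.8732 312.1039]
(0.533, 0.17, 0.28) [375.581  160.3277] [184.0776 194.352 ]
[337.95238095238096, 208.9047619047619]
start body [(array([0.2062, 0.5535, 0.3328]), np.float64(0.07079293620886834))]
s1 body [(array([0.5093, 0.1404, 0.3295]), np.float64(0.05915841090314995))]
```

Run:
```python
from h import *
f=r.grab_frame("scene");cv2.imwrite("pics/s3.png",f)
f=r.grab_frame("top");cv2.imwrite("pics/t3.png",f)
cv2.imwrite("pics/t3b.png",cv2.resize(f[135:420,140:330],None,fx=2,fy=2,interpolation=2))
```

```text
(no output)
```

View pics/t3b.png

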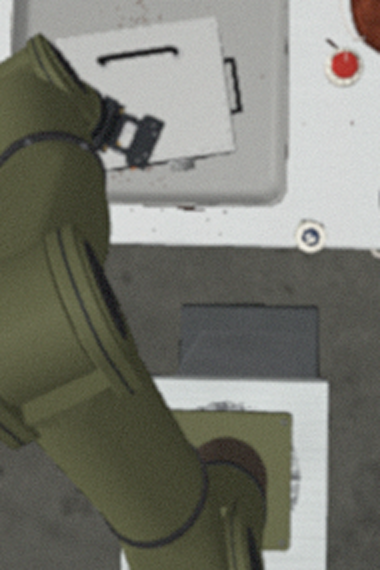

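View pics/s3.png

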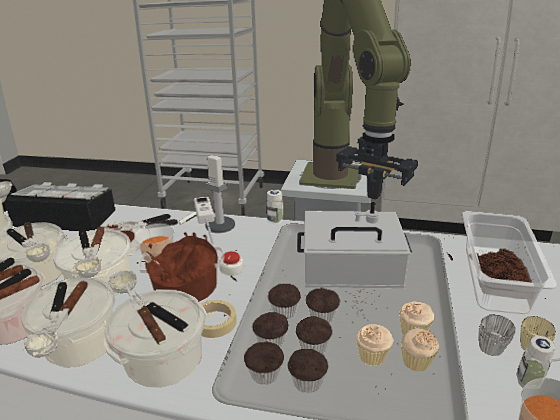

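Run:
```python
from h import *
np.set_printoptions(precision=4,suppress=True)
y=np.array([.369,.929,0])
# s1: body end edges (right end in top ; left end in scene)
for b in [(390,318),(335,440)]:
  for z in (.27,.3,.33): print(b,z,plane("top",crop(b,5,(140,130)),z))
print("end tri",tri(crop((247,52),4.2,(280,120)),crop((335,440),5,(140,130))),tri(crop((290,22),4.2,(280,120)),crop((390,318),5,(140,130))))
print("pred end",np.array([.5332,.1706,.27])-.0935*y)
```

```text
(390, 318) 0.27 [0.5387 0.0857 0.27  ]
(390, 318) 0.3 [0.5353 0.0807 0.3   ]
(390, 318) 0.33 [0.5319 0.0757 0.33  ]
(335, 440) 0.27 [0.4749 0.112  0.27  ]
(335, 440) 0.3 [0.4734 0.1063 0.3   ]
(335, 440) 0.33 [0.4718 0.1005 0.33  ]
end tri (array([0.4738, 0.0863, 0.3299]), np.float64(0.028284472766672564)) (array([0.5271, 0.086 , 0.3599]), np.float64(0.030252022623729426))
pred end [0.4987 0.0837 0.27  ]
```

Both views agree on xy. In the scene view the fingertips sit at about z 0.18 when the state implies 0.143, so the real fingertips are roughly 35 mm higher. They closed above the knob. I'll reopen and go lower in steps, watching.

```bash
python3 -m crank '{"offset":[[0,0,0],[0,0,0],[0,0,0],[0,0,0],[0,0,0],[0,0,0],[0,0,0.3],[0,0,0.7],[0,0,1.2],[0,0,1.5]],"yaw":[0,0,0,0,0,0,0,0,0,0]}' -0.3
python3 - <<'E'
from h import *
f=r.grab_frame("scene");cv2.imwrite("pics/s4.png",cv2.resize(f[130:250,310:430],None,fx=5,fy=5,interpolation=2))
E
```

```text
t: 5.35
position: [0.5331, 0.1702, 0.1498]
tool_rot: [[-0.93, 0.369, -0.001], [0.369, 0.93, -0.0], [0.001, -0.001, -1.0]]
wrist_force: [0.1, -0.3, -0.3]
finger_gap: 0.0573
```

View pics/s4.png

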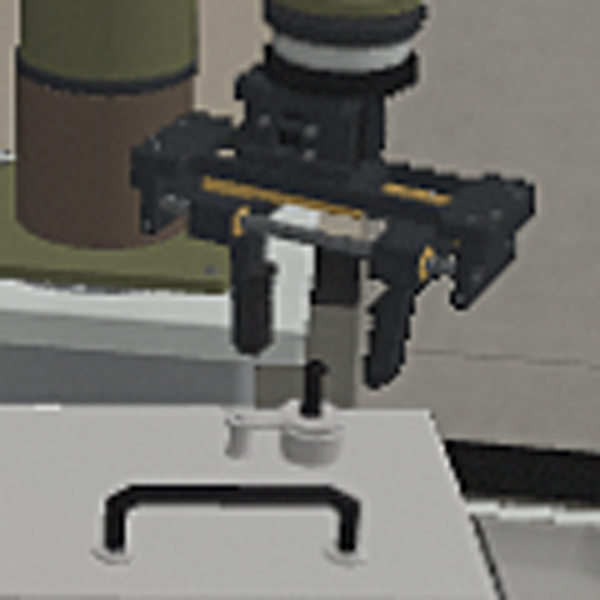

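The fingertip midpoint at (312,368) in the crop is level with the knob top at (316,362). I'll go down another 2 cm, then pinch.

```bash
python3 -m crank '{"offset":[[0,0,0.2],[0,0,0.5],[0,0,0.8],[0,0,1.1],[0,0,1.4],[0,0,1.7],[0,0,1.9],[0,0,2],[0,0,2],[0,0,2]],"yaw":[0,0,0,0,0,0,0,0,0,0]}'
python3 - <<'E'
from h import *
f=r.grab_frame("scene");cv2.imwrite("pics/s5.png",cv2.resize(f[130:250,310:430],None,fx=5,fy=5,interpolation=2))
E
```

```text
t: 6.4
position: [0.5335, 0.1703, 0.1306]
tool_rot: [[-0.929, 0.369, 0.0], [0.369, 0.929, 0.0], [-0.0, 0.0, -1.0]]
wrist_force: [-0.4, -0.4, -0.9]
finger_gap: 0.0571
```

View pics/s5.png

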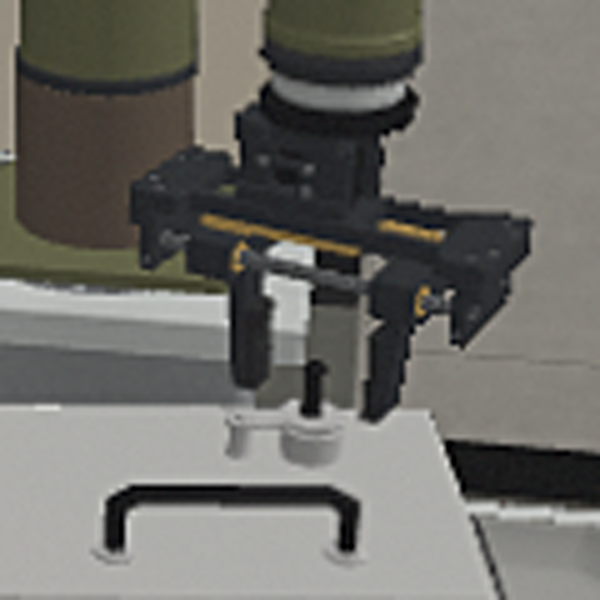

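The tips are now about 1 cm above the disc and the knob lies between them. Closing.

```bash
python3 -m crank '{"offset":[[0,0,0],[0,0,0],[0,0,0],[0,0,0],[0,0,0],[0,0,0],[0,0,0],[0,0,0],[0,0,0],[0,0,0]],"yaw":[0,0,0,0,0,0,0,0,0,0]}' 1 5
python3 - <<'E'
from h import *
f=r.grab_frame("scene");cv2.imwrite("pics/s6.png",cv2.resize(f[130:250,310:430],None,fx=5,fy=5,interpolation=2))
E
```

```text
t: 7.45
position: [0.5335, 0.1696, 0.1305]
tool_rot: [[-0.929, 0.369, -0.0], [0.369, 0.929, -0.001], [-0.0, -0.001, -1.0]]
wrist_force: [0.1, -3.0, 1.5]
finger_gap: 0.0114
```

View pics/s6.png

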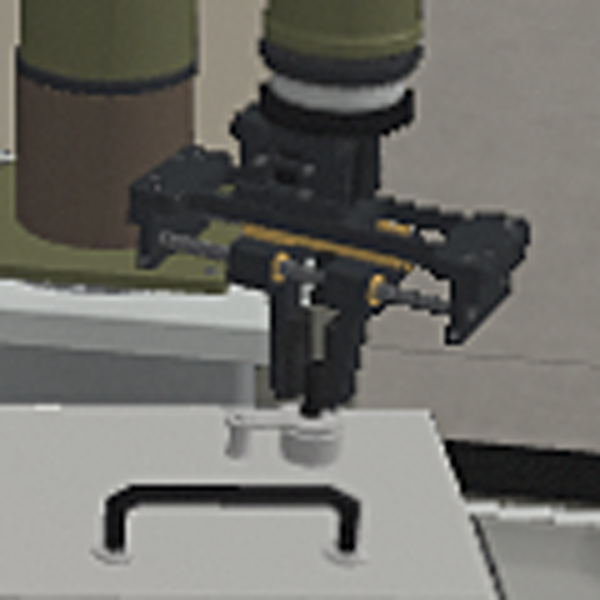

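Pinched, with a gap of 11.4 mm against the 12 mm knob. Next I'll work out the arc.

Run:
```python
import numpy as np
from h import *
R=r.get_obs()["tool_rot"]
v=np.array([-.0105,.0338,0]);v*=.036/np.linalg.norm(v)
for t in np.arange(0.15,1.51,.15):
    c,s=np.cos(t),np.sin(t);w=np.array([c*v[0]-s*v[1],s*v[0]+c*v[1],0])
    print(round(t,2),np.round(R.T@(w-v)*100,2))
```

```text
0.15 [ 0.39 -0.37  0.  ]
0.3 [ 0.73 -0.79  0.  ]
0.45 [ 0.99 -1.26  0.  ]
0.6 [ 1.19 -1.77  0.  ]
0.75 [ 1.3  -2.29  0.  ]
0.9 [ 1.34 -2.83  0.  ]
1.05 [ 1.29 -3.37  0.  ]
1.2 [ 1.17 -3.89  0.  ]
1.35 [ 0.97 -4.39  0.  ]
1.5 [ 0.69 -4.86  0.  ]
```

```bash
python3 -m crank '{"offset":[[0.2,-0.2,0],[0.39,-0.37,0],[0.56,-0.57,0],[0.73,-0.79,0],[0.87,-1.02,0],[0.99,-1.26,0],[1.1,-1.51,0],[1.19,-1.77,0],[1.25,-2.03,0],[1.3,-2.29,0]],"yaw":[0,0,0,0,0,0,0,0,0,0]}'
python3 -m crank '{"offset":[[0.02,-0.27,0],[0.04,-0.54,0],[0.02,-0.81,0],[-0.01,-1.08,0],[-0.06,-1.34,0],[-0.13,-1.6,0],[-0.22,-1.85,0],[-0.33,-2.1,0],[-0.46,-2.34,0],[-0.46,-2.34,0]],"yaw":[0,0,0,0,0,0,0,0,0,0]}'
python3 - <<'E'
from h import *
f=r.grab_frame("scene");cv2.imwrite("pics/s7.png",cv2.resize(f[130:250,310:430],None,fx=5,fy=5,interpolation=2))
E
```

```text
t: 8.5
position: [0.5117, 0.1541, 0.1305]
tool_rot: [[-0.93, 0.368, -0.002], [0.368, 0.93, 0.0], [0.002, -0.0, -1.0]]
wrist_force: [-2.6, 4.5, 3.1]
finger_gap: 0.0114
t: 9.5
position: [0.5088, 0.1294, 0.1305]
tool_rot: [[-0.929, 0.37, 0.0], [0.37, 0.929, -0.001], [-0.0, -0.001, -1.0]]
wrist_force: [-0.1, -0.2, 0.4]
finger_gap: 0.0113
```

View pics/s7.png

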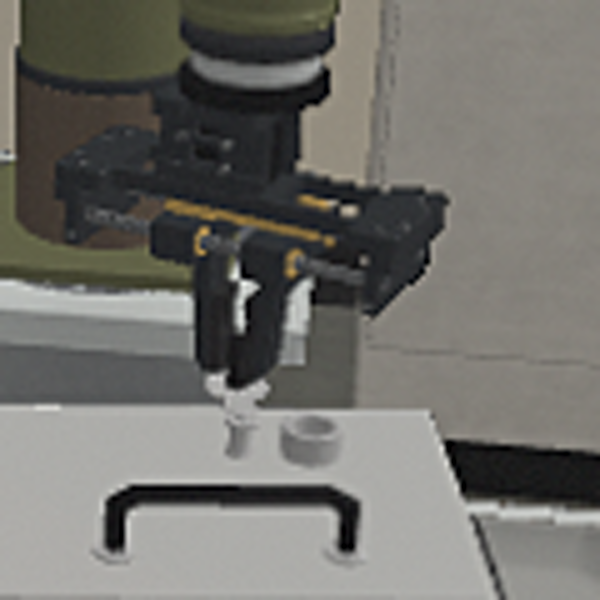

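The cover now stands at roughly 1.57 rad and the port ferrule at (311,430) in the crop is uncovered. I'll release, rise, and travel above the thermometer with the jaws wide.

```bash
python3 -m crank '{"offset":[[0,0,0],[0,0,0],[0,0,0],[0,0,0],[0,0,-0.5],[0,0,-1.5],[0,0,-3],[0,0,-5],[0,0,-7],[0,0,-9]],"yaw":[0,0,0,0,0,0,0,0,0,0]}' 0.4 20
python3 -m crank '{"offset":[[0,0,-1],[0,-1,-2],[-0.5,-3.5,-3.2],[-1,-7,-3.5],[-2,-11,-3.5],[-3,-15,-3.5],[-4,-19,-3.5],[-5,-23,-3.5],[-5.9,-27,-3.5],[-6.5,-29.5,-3.5]],"yaw":[0,0,0,0,0,0,0,0,0,0]}' -1
python3 - <<'E'
from h import *
f=r.grab_frame("scene");cv2.imwrite("pics/s8.png",f)
cv2.imwrite("pics/s8m.png",cv2.resize(f[190:260,330:430],None,fx=8,fy=8,interpolation=2))
cv2.imwrite("pics/s8t.png",cv2.resize(f[120:280,140:330],None,fx=4,fy=3.7,interpolation=2))
f=r.grab_frame("top");cv2.imwrite("pics/t8.png",f)
cv2.imwrite("pics/t8m.png",cv2.resize(f[170:230,170:250],None,fx=9,fy=9,interpolation=2))
cv2.imwrite("pics/t8t.png",cv2.resize(f[150:290,240:440],None,fx=4,fy=4,interpolation=2))
E
```

```text
t: 10.55
position: [0.5085, 0.1304, 0.2222]
tool_rot: [[-0.93, 0.369, 0.001], [0.369, 0.93, 0.0], [-0.001, 0.001, -1.0]]
wrist_force: [0.3, -0.6, 0.3]
finger_gap: 0.0268
t: 11.55
position: [0.4578, -0.1719, 0.2552]
tool_rot: [[-0.928, 0.373, -0.002], [0.373, 0.928, -0.001], [0.002, -0.002, -1.0]]
wrist_force: [-0.1, 0.2, 0.2]
finger_gap: 0.0883
```

View pics/s8m.png

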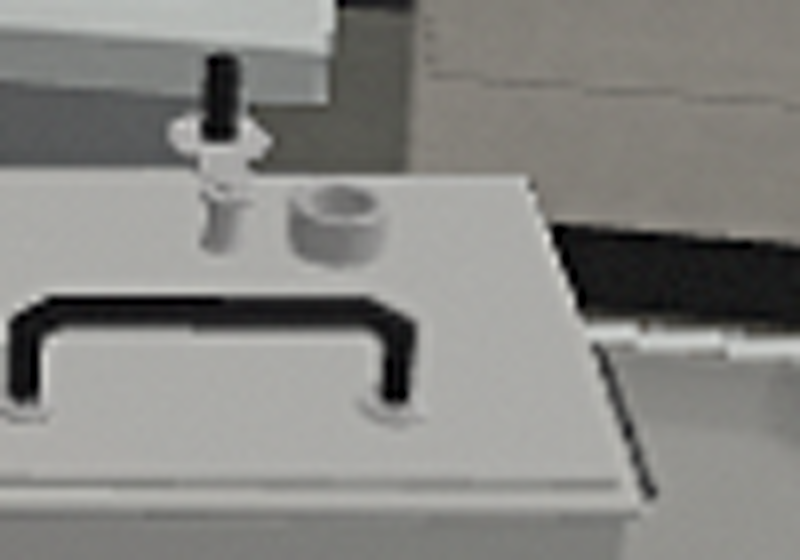

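View pics/t8m.png

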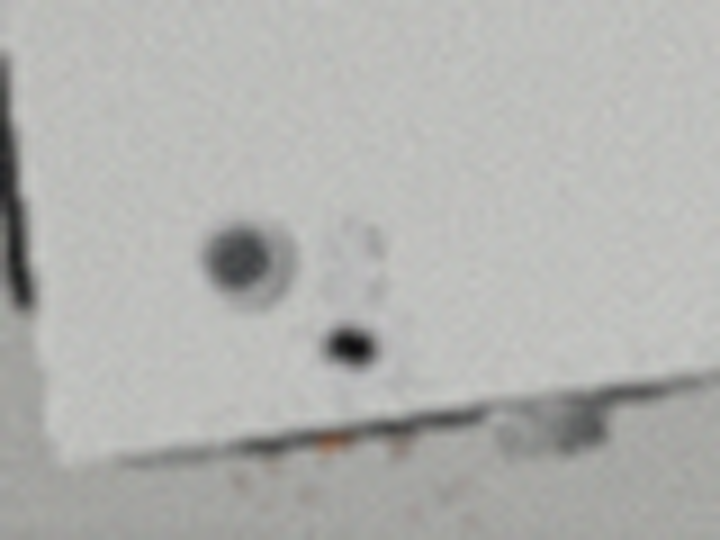

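View pics/s8t.png

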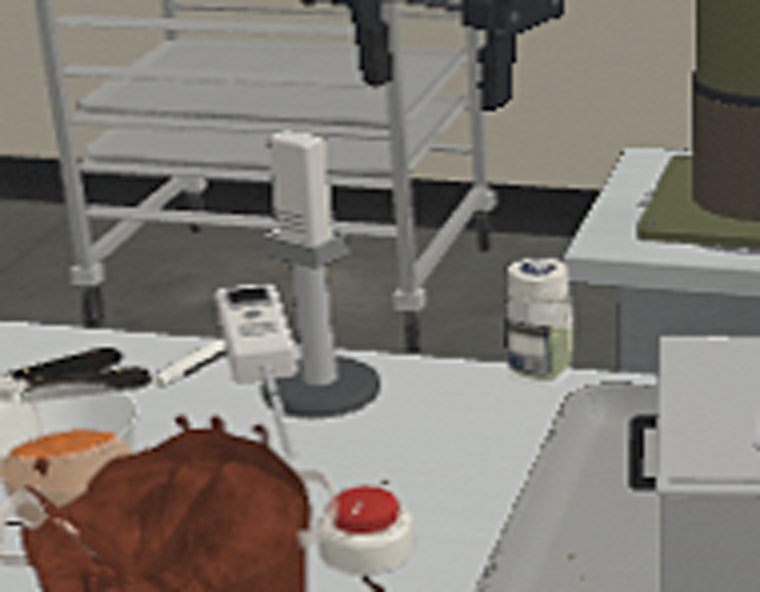

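View pics/t8t.png

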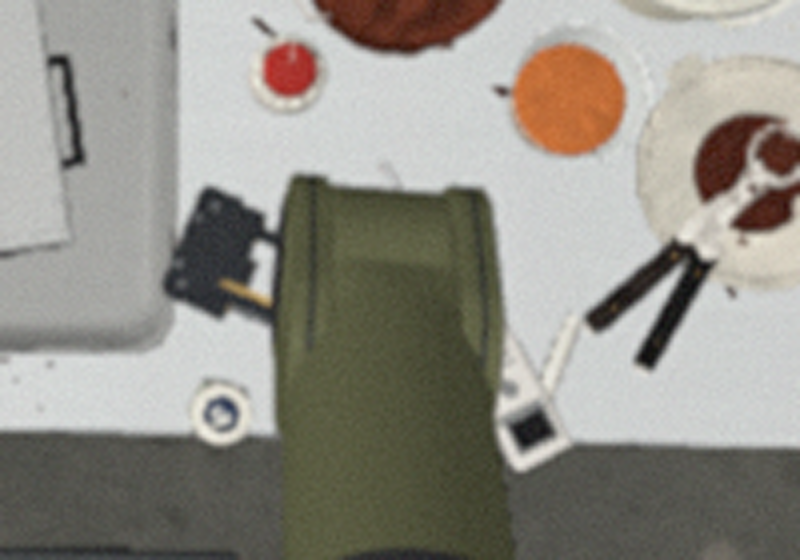

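Run:
```python
from h import *
np.set_printoptions(precision=4,suppress=True)
f=cv2.imread("pics/t8.png");g=f.max(2)
b=crop((238,258),9,(170,170))
sub=g[190:210,190:206].astype(float)
print(sub.astype(int)[:,:])
a=crop((338,203),8,(330,190))
print(a,b,tri(a,b),plane("top",b,.131),plane("scene",a,.131))
k=crop((350,345),9,(170,170));ks=crop((222,60),8,(330,190));print("knobtop",tri(ks,k),plane("top",k,.15))
P=np.array([.5382,.1717])
for z in(.131,.115): print(proj("top",[*P,z]),proj("scene",[*P,z]))
```

```text
[[188 191 191 191 187 189 190 192 187 191 191 191 191 191 189 190]
 [187 189 192 191 190 191 189 193 189 194 192 191 190 190 190 193]
 [191 187 186 195 188 191 188 190 190 190 191 190 192 189 189 191]
 [195 189 192 187 188 183 183 185 184 186 193 194 191 190 191 193]
 [189 189 191 185 177 172 163 167 173 175 178 181 189 187 192 191]
 [193 191 183 173 161 142 130 131 142 162 163 169 185 193 192 190]
 [191 188 174 151 121 105  96  90 106 136 151 156 168 194 191 187]
 [189 184 163 130 107  89  82  74  86 117 140 147 155 180 191 187]
 [193 183 152 118  92  74  78  77  73  97 142 144 152 181 192 184]
 [189 185 160 118  88  81  78  72  84  99 137 140 152 176 191 189]
 [190 192 175 134 100  80  76  82  87 122 140 141 155 181 192 190]
 [189 194 186 158 125 102  92 104 133 143 147 139 168 186 189 184]
 [189 191 189 179 158 145 137 144 153 155 141 151 178 189 192 182]
 [188 190 190 186 182 166 159 157 155 150 157 175 189 193 186 190]
 [191 193 191 190 185 178 172 168 169 167 180 189 188 194 190 193]
 [192 191 190 189 189 189 189 187 188 189 192 193 194 194 187 188]
 [191 191 192 192 192 191 192 191 192 192 190 193 184 185 182 188]
 [189 187 193 192 192 189 191 194 187 192 191 191 185 187 181 168]
 [194 191 191 191 192 188 189 192 192 191 192 190 191 193 188 161]
 [186 187 189 192 190 196 186 189 190 190 193 190 195 193 189 167]]
[371.8125, 214.9375] [196.0, 198.22222222222223] (array([0.5381, 0.1715, 0.1336]), np.float64(0.00021967395513355245)) [0.5384 0.172  0.131 ] [0.5332 0.1716 0.131 ]
knobtop (array([0.5077, 0.1293, 0.1657]), np.float64(0.002961487637862934)) [0.5091 0.1308 0.15  ]
[196.0962 198.2867] [371.7588 215.8581]
[197.2594 198.8369] [371.288  221.3493]
```

The port centre triangulates to (0.538, 0.1715, 0.1336) with a 0.2 mm miss, and it agrees with the model-derived (0.538, 0.172). The decoy thermometer has toppled by itself and lies near the stand. The bystanders are unmoved. Next I'll work out the move to above our thermometer.

Run:
```python
from h import *
o=r.get_obs();p=o["position"];R=o["tool_rot"];print(p,R.T@(np.array([.442,-.279,p[2]])-p)*100)
```

```text
[ 0.45773609 -0.1730401   0.25503473] [ -2.53408879 -10.40811611   0.02759973]
```

```bash
python3 -m crank '{"offset":[[-0.3,-1.2,0],[-0.7,-3,0],[-1.2,-5,0],[-1.7,-7,0],[-2.1,-8.7,0],[-2.4,-9.8,0],[-2.5,-10.4,0],[-2.5,-10.4,0],[-2.5,-10.4,0],[-2.5,-10.4,0]],"yaw":[0,0,0,0,0,0,0,0,0,0]}' -1
python3 - <<'E'
from h import *
f=r.grab_frame("scene");cv2.imwrite("pics/s9.png",cv2.resize(f[90:250,130:290],None,fx=3.7,fy=3.7,interpolation=2))
o=r.get_obs();p=o["position"];R=o["tool_rot"];print(p,R.T@(np.array([.442,-.279,p[2]])-p)*100)
E
```

```text
t: 12.65
position: [0.4453, -0.2726, 0.2555]
tool_rot: [[-0.93, 0.367, 0.0], [0.367, 0.93, 0.001], [0.0, 0.001, -1.0]]
wrist_force: [-0.4, 0.5, 0.1]
finger_gap: 0.0879
[ 0.44530061 -0.27275764  0.25554264] [ 7.76559194e-02 -7.01840406e-01 -3.61222343e-04]
```

View pics/s9.png

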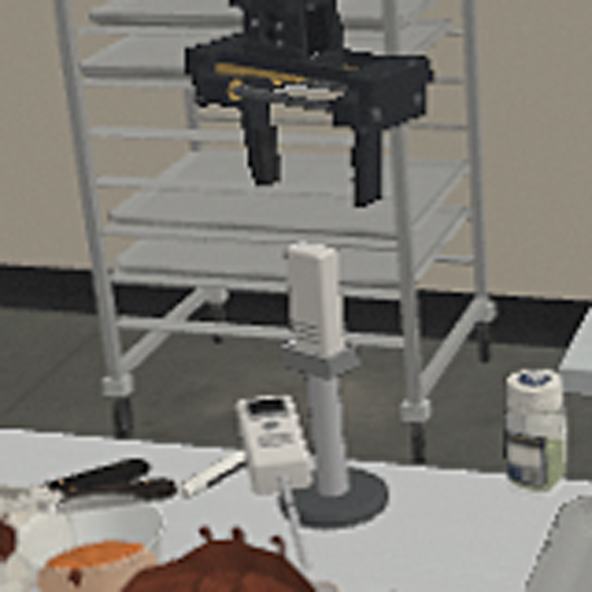

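Run:
```python
from h import *
np.set_printoptions(precision=4,suppress=True)
p=r.get_obs()["position"];y=np.array([.369,.929,0])
for k,px in((-.051,(266,184)),(.051,(367,204))):
  q=p+k*y
  for dz in(0,.01,.015,.02): print(k,dz,(proj("scene",q+[0,0,dz])-[130,90])*3.7,px)
```

```text
-0.051 0 [265.4357 201.3617] (266, 184)
-0.051 0.01 [264.2138 189.0741] (266, 184)
-0.051 0.015 [263.6017 182.9015] (266, 184)
-0.051 0.02 [262.9888 176.7097] (266, 184)
0.051 0 [365.9542 224.2349] (367, 204)
0.051 0.01 [365.0142 211.4519] (367, 204)
0.051 0.015 [364.5431 205.0285] (367, 204)
0.051 0.02 [364.0711 198.5837] (367, 204)
```

The fingertips consistently sit 15 mm above the reported TCP. For a grasp point at a true 0.190 m I need TCP at about 0.156. I'll centre and descend 10 cm.

```bash
python3 -m crank '{"offset":[[0,-0.3,0],[0.1,-0.6,0],[0.1,-0.7,0],[0.1,-0.7,0.3],[0.1,-0.7,1],[0.1,-0.7,2],[0.1,-0.7,3],[0.1,-0.7,3.7],[0.1,-0.7,4],[0.1,-0.7,4]],"yaw":[0,0,0,0,0,0,0,0,0,0]}' -1
python3 - <<'E'
from h import *
f=r.grab_frame("scene");cv2.imwrite("pics/s10.png",cv2.resize(f[90:250,130:290],None,fx=3.7,fy=3.7,interpolation=2))
o=r.get_obs();p=o["position"];R=o["tool_rot"];print(p,R.T@(np.array([.442,-.279,p[2]])-p)*100)
E
```

```text
t: 13.7
position: [0.4412, -0.2796, 0.2149]
tool_rot: [[-0.93, 0.369, -0.001], [0.369, 0.93, 0.001], [0.001, 0.0, -1.0]]
wrist_force: [0.1, 0.2, -0.1]
finger_gap: 0.088
[ 0.4415157  -0.2798138   0.21528983] [-1.50043672e-02  9.35045577e-02  9.57180565e-06]
```

View pics/s10.png

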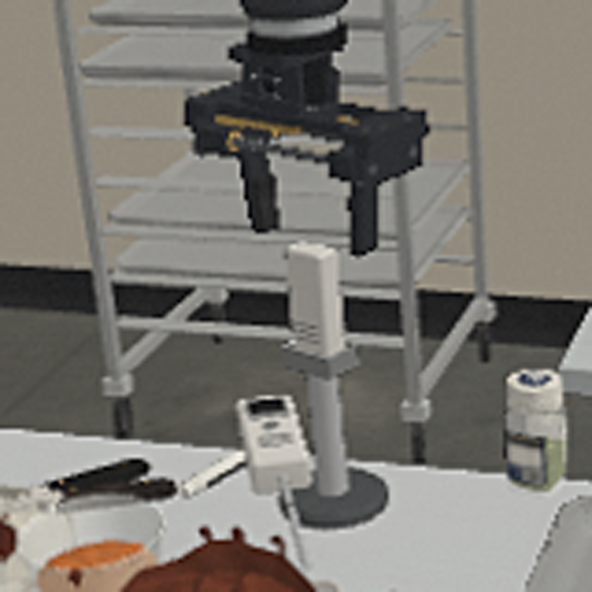

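The handle at (315,300) in the crop sits midway between the fingers. Descending 5.8 cm.

```bash
python3 -m crank '{"offset":[[0,0.1,0.5],[0,0.1,1.2],[0,0.1,2],[0,0.1,2.8],[0,0.1,3.6],[0,0.1,4.4],[0,0.1,5],[0,0.1,5.5],[0,0.1,5.8],[0,0.1,5.8]],"yaw":[0,0,0,0,0,0,0,0,0,0]}' -1
python3 - <<'E'
from h import *
f=r.grab_frame("scene");cv2.imwrite("pics/s11.png",cv2.resize(f[90:250,130:290],None,fx=3.7,fy=3.7,interpolation=2))
E
```

```text
t: 14.75
position: [0.4417, -0.2788, 0.1571]
tool_rot: [[-0.93, 0.369, -0.0], [0.369, 0.93, 0.0], [0.001, 0.0, -1.0]]
wrist_force: [-0.8, -0.5, -0.1]
finger_gap: 0.088
```

View pics/s11.png

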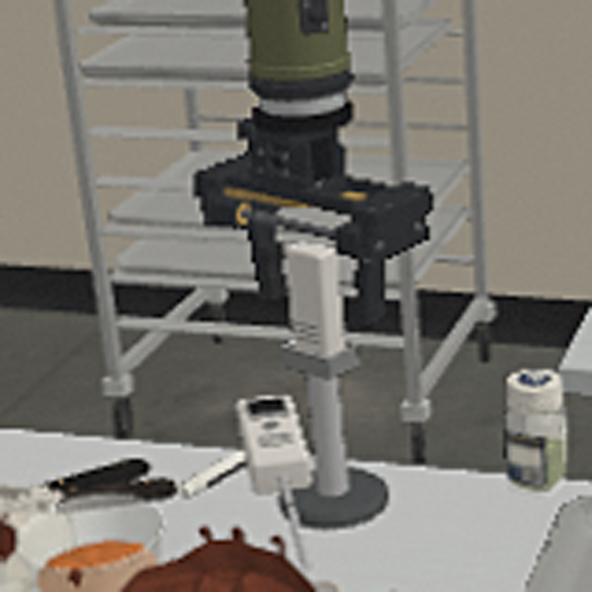

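The fingers flank the upper handle and the body is clear of its top. Closing at 25 N.

```bash
python3 -m crank '{"offset":[[0,0,0],[0,0,0],[0,0,0],[0,0,0],[0,0,0],[0,0,0],[0,0,0],[0,0,0],[0,0,0],[0,0,0]],"yaw":[0,0,0,0,0,0,0,0,0,0]}' 1 25
```

```text
t: 15.8
position: [0.4414, -0.2797, 0.1575]
tool_rot: [[-0.929, 0.369, -0.001], [0.369, 0.929, -0.001], [0.0, -0.001, -1.0]]
wrist_force: [-0.9, -3.4, -1.3]
finger_gap: 0.038
```

The gap is 38 mm, which matches the handle. Lifting 18 cm straight up.

```bash
python3 -m crank '{"offset":[[0,0,-0.2],[0,0,-0.6],[0,0,-1.2],[0,0,-2],[0,0,-3],[0,0,-4],[0,0,-5],[0,0,-6],[0,0,-7],[0,0,-8]],"yaw":[0,0,0,0,0,0,0,0,0,0]}'
python3 -m crank '{"offset":[[0,0,-1],[0,0,-2.2],[0,0,-3.5],[0,0,-5],[0,0,-6.5],[0,0,-8],[0,0,-9],[0,0,-9.7],[0,0,-10],[0,0,-10]],"yaw":[0,0,0,0,0,0,0,0,0,0]}'
python3 - <<'E'
from h import *
f=r.grab_frame("scene");cv2.imwrite("pics/s12.png",cv2.resize(f[50:250,130:290],None,fx=3.,fy=3.,interpolation=2))
E
```

```text
t: 16.8
position: [0.4418, -0.2789, 0.2384]
tool_rot: [[-0.929, 0.369, 0.0], [0.369, 0.929, 0.0], [-0.0, 0.0, -1.0]]
wrist_force: [0.3, -0.1, -1.6]
finger_gap: 0.0381
t: 17.8
position: [0.4418, -0.2789, 0.3375]
tool_rot: [[-0.929, 0.369, -0.0], [0.369, 0.929, 0.0], [0.0, 0.0, -1.0]]
wrist_force: [0.3, 0.3, -1.5]
finger_gap: 0.0378
```

View pics/s12.png

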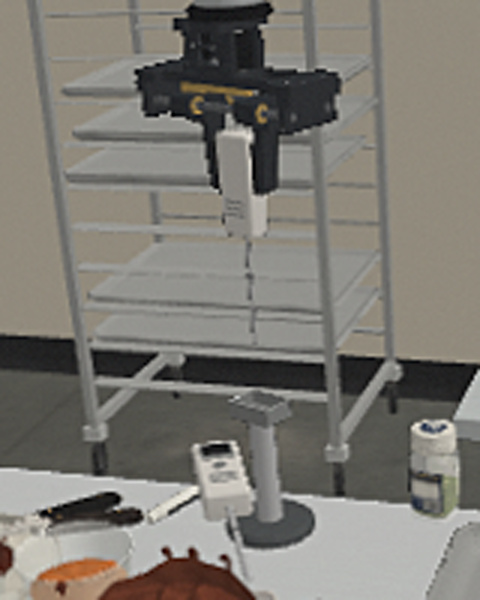

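The thermometer is free of the stand and hangs upright with the stem visible. Carrying it at this height to above the port.

```bash
python3 -m crank '{"offset":[[0.1,0.6,0],[0.3,1.8,0],[0.6,3.6,0],[1,5.9,0],[1.4,8.4,0],[1.9,11,0],[2.3,13.6,0],[2.7,16.2,0],[3.2,18.8,0],[3.6,21.4,0]],"yaw":[0,0,0,0,0,0,0,0,0,0]}'
python3 -m crank '{"offset":[[0.4,2.6,0],[0.9,5.2,0],[1.3,7.8,0],[1.8,10.4,0],[2.2,13,0],[2.6,15.6,0],[3,18.2,0],[3.4,20.5,0],[3.7,22.1,0],[3.9,23.2,0]],"yaw":[0,0,0,0,0,0,0,0,0,0]}'
python3 -m crank '{"offset":[[0.1,0.5,0],[0.15,0.7,0],[0.2,0.8,0],[0.2,0.8,0],[0.2,0.8,0],[0.2,0.8,0],[0.2,0.8,0],[0.2,0.8,0],[0.2,0.8,0],[0.2,0.8,0]],"yaw":[0,0,0,0,0,0,0,0,0,0]}'
python3 - <<'E'
from h import *
f=r.grab_frame("scene");cv2.imwrite("pics/s13f.png",f);cv2.imwrite("pics/s13.png",cv2.resize(f[100:230,310:440],None,fx=4.6,fy=4.6,interpolation=2))
f=r.grab_frame("top");cv2.imwrite("pics/t13f.png",f);cv2.imwrite("pics/t13.png",cv2.resize(f[130:250,130:270],None,fx=5,fy=5,interpolation=2))
E
```

```text
t: 18.85
position: [0.487, -0.0643, 0.3373]
tool_rot: [[-0.93, 0.367, -0.001], [0.367, 0.93, 0.001], [0.001, 0.0, -1.0]]
wrist_force: [0.4, 0.1, -1.1]
finger_gap: 0.0379
t: 19.85
position: [0.5361, 0.1653, 0.3373]
tool_rot: [[-0.93, 0.367, -0.001], [0.367, 0.93, 0.0], [0.001, 0.0, -1.0]]
wrist_force: [0.5, -0.6, -0.9]
finger_gap: 0.0382
t: 20.85
position: [0.5377, 0.1715, 0.3375]
tool_rot: [[-0.929, 0.369, -0.0], [0.369, 0.929, 0.0], [0.0, 0.0, -1.0]]
wrist_force: [-0.3, -0.5, -1.7]
finger_gap: 0.0377
```

View pics/s13.png

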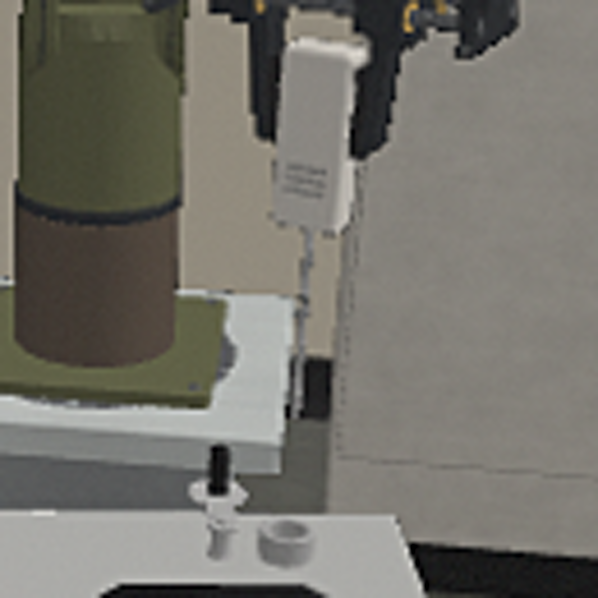

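View pics/t13.png

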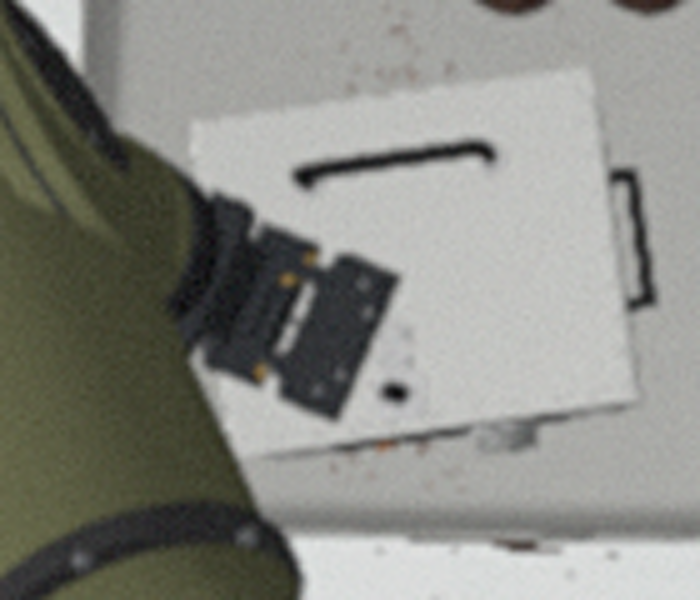

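In the scene view the stem tip is at (298,415) in the crop, about above the port, and the stem looks slightly tilted. The gripper hides the stem from the top camera. I'll yaw a quarter turn at this height so both cameras see it.

```bash
python3 -m crank '{"offset":[[0,0,0],[0,0,0],[0,0,0],[0,0,0],[0,0,0],[0,0,0],[0,0,0],[0,0,0],[0,0,0],[0,0,0]],"yaw":[0.05,0.15,0.3,0.45,0.6,0.75,0.9,1.05,1.2,1.3]}'
python3 -m crank '{"offset":[[0,0,0],[0,0,0],[0,0,0],[0,0,0],[0,0,0],[0,0,0],[0,0,0],[0,0,0],[0,0,0],[0,0,0]],"yaw":[0.1,0.2,0.25,0.27,0.27,0.27,0.27,0.27,0.27,0.27]}'
python3 - <<'E'
from h import *
f=r.grab_frame("scene");cv2.imwrite("pics/s14f.png",f);cv2.imwrite("pics/s14.png",cv2.resize(f[100:230,310:440],None,fx=4.6,fy=4.6,interpolation=2))
f=r.grab_frame("top");cv2.imwrite("pics/t14f.png",f);cv2.imwrite("pics/t14.png",cv2.resize(f[150:240,150:250],None,fx=6.5,fy=6.5,interpolation=2))
E
```

```text
t: 21.95
position: [0.5377, 0.1717, 0.3376]
tool_rot: [[0.112, 0.994, 0.0], [0.994, -0.112, 0.0], [0.0, 0.0, -1.0]]
wrist_force: [0.8, 0.4, -0.2]
finger_gap: 0.0383
t: 22.95
position: [0.5377, 0.1714, 0.3375]
tool_rot: [[0.368, 0.93, 0.0], [0.93, -0.368, 0.0], [0.0, 0.0, -1.0]]
wrist_force: [-0.0, -0.1, -0.8]
finger_gap: 0.0379
```

View pics/s14.png

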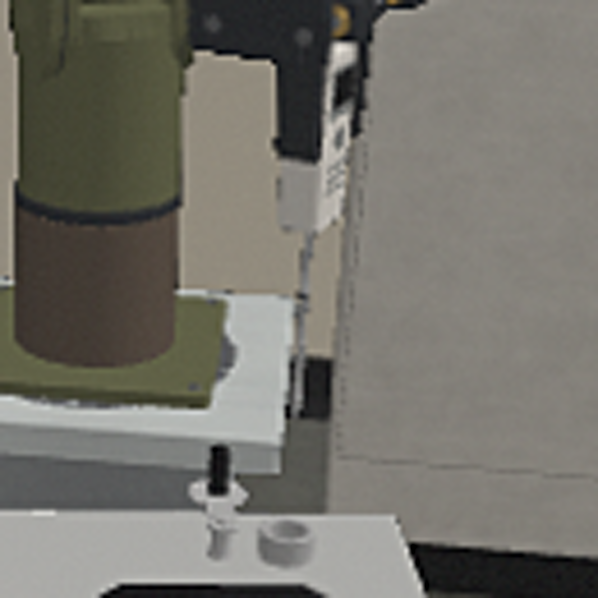

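View pics/t14.png

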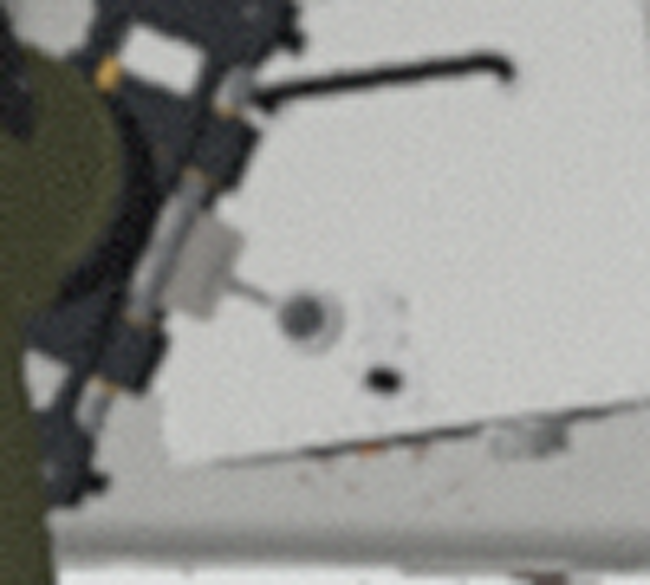

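Run:
```python
from h import *
np.set_printoptions(precision=4,suppress=True)
P=np.array([.538,.1717])
for z in (.20,.27,.31): print(z,"scene",(proj("scene",[*P,z])-[310,100])*4.6+1.8,"top",(proj("top",[*P,z])-[150,150])*6.5+2.7)
f=cv2.imread("pics/t14f.png");cv2.imwrite("pics/t14z.png",cv2.resize(f[182:206,180:212],None,fx=22,fy=22,interpolation=2))
f=cv2.imread("pics/s14f.png");cv2.imwrite("pics/s14z.png",cv2.resize(f[145:195,360:395],None,fx=12,fy=12,interpolation=2))
```

```text
0.2 scene [295.3463 421.7986] top [267.1594 300.407 ]
0.27 scene [305.0581 300.8045] top [226.6411 281.2803]
0.31 scene [310.644  228.6156] top [200.8879 269.1255]
```

View pics/t14z.png

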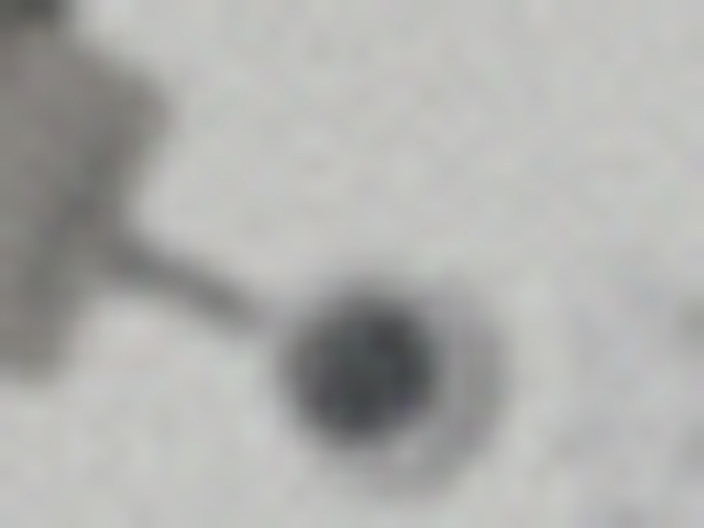

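View pics/s14z.png

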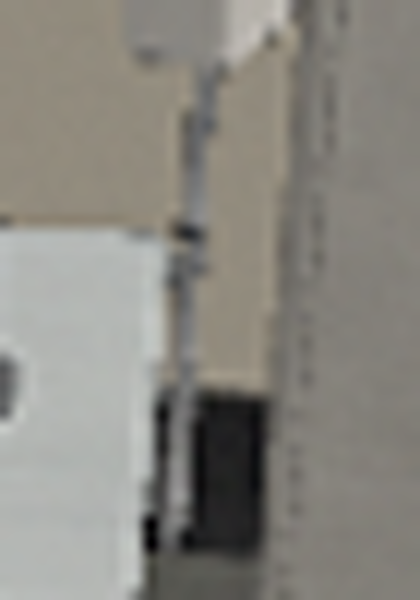

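Run:
```python
from h import *
np.set_printoptions(precision=4,suppress=True)
c=lambda p,s,o:crop(p,s,o)
tip_s=c((175,548),12,(360,145));mk_s=c((188,231),12,(360,145));top_s=c((204,72),12,(360,145))
print("tip tri",tri(tip_s,c((262,325),22,(180,182))))
# intersect scene rays with vertical plane thru top-view stem line: 
a=ray("top",c((125,245),22,(180,182)));b=ray("top",c((262,325),22,(180,182)))
n=np.cross(a[1],b[1]);n/=np.linalg.norm(n)
for nm,px in(("tip",tip_s),("mark",mk_s),("top",top_s)):
    o,d=ray("scene",px);t=((a[0]-o)@n)/(d@n);print(nm,o+t*d,"at z planes:",plane("scene",px,{"tip":.203,"mark":.273,"top":.313}[nm]))
# subpixel stem line in top
f=cv2.imread("pics/t14f.png").max(2).astype(float)
for col in range(186,193):
    s=190-f[190:200,col];s[s<8]=0;print(col,f[188:201,col].astype(int))
```

```text
tip tri (array([0.5363, 0.1707, 0.2019]), np.float64(0.003101555243420564))
tip [0.5382 0.1722 0.2031] at z planes: [0.5379 0.1722 0.203 ]
mark [0.5386 0.1698 0.2732] at z planes: [0.538  0.1698 0.273 ]
top [0.5399 0.1705 0.3075] at z planes: [0.5552 0.1706 0.313 ]
186 [139 153 166 175 162 129 126 161 195 198 193 195 196]
187 [170 181 192 193 186 156 130 154 183 194 195 197 193]
188 [188 194 195 194 194 172 137 142 173 192 199 196 196]
189 [196 195 194 195 196 185 153 129 155 188 197 194 194]
190 [195 197 194 195 195 193 174 137 145 174 197 200 196]
191 [195 195 195 193 191 198 189 164 150 171 191 190 194]
192 [191 196 195 194 193 196 195 174 161 159 159 164 180]
```

The stem triangulates well. Tip (0.538, 0.172, 0.203) and mark (0.5385, 0.170, 0.273) are 70 mm apart, as they should be, and the port axis is (0.538, 0.1717). I'll nudge +0.8 mm in y and lower 5.5 cm, which keeps the tip above the mouth, then recheck.

```bash
python3 -m crank '{"offset":[[0.04,-0.01,0.2],[0.08,-0.03,0.7],[0.08,-0.03,1.4],[0.08,-0.03,2.2],[0.08,-0.03,3],[0.08,-0.03,3.8],[0.08,-0.03,4.6],[0.08,-0.03,5.2],[0.08,-0.03,5.5],[0.08,-0.03,5.5]],"yaw":[0,0,0,0,0,0,0,0,0,0]}'
python3 - <<'E'
from h import *
f=r.grab_frame("scene");cv2.imwrite("pics/s15f.png",f);cv2.imwrite("pics/s15z.png",cv2.resize(f[160:230,345:400],None,fx=8.5,fy=8.5,interpolation=2))
f=r.grab_frame("top");cv2.imwrite("pics/t15f.png",f);cv2.imwrite("pics/t15z.png",cv2.resize(f[182:210,180:216],None,fx=20,fy=20,interpolation=2))
E
```

```text
t: 24.05
position: [0.5376, 0.1722, 0.2821]
tool_rot: [[0.368, 0.93, -0.001], [0.93, -0.368, -0.0], [-0.0, -0.001, -1.0]]
wrist_force: [-0.2, 0.0, -1.4]
finger_gap: 0.0378
```

View pics/s15z.png

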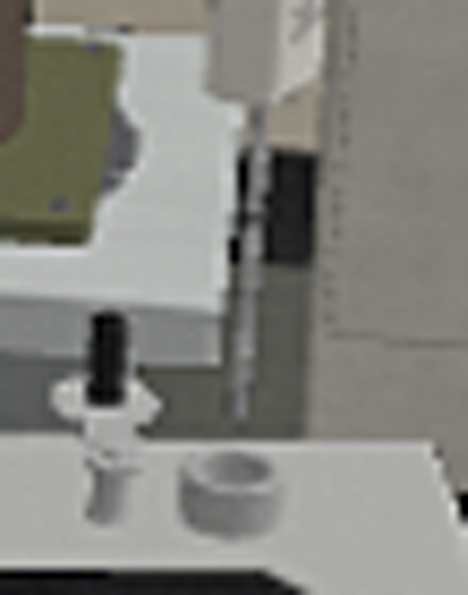

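View pics/t15z.png

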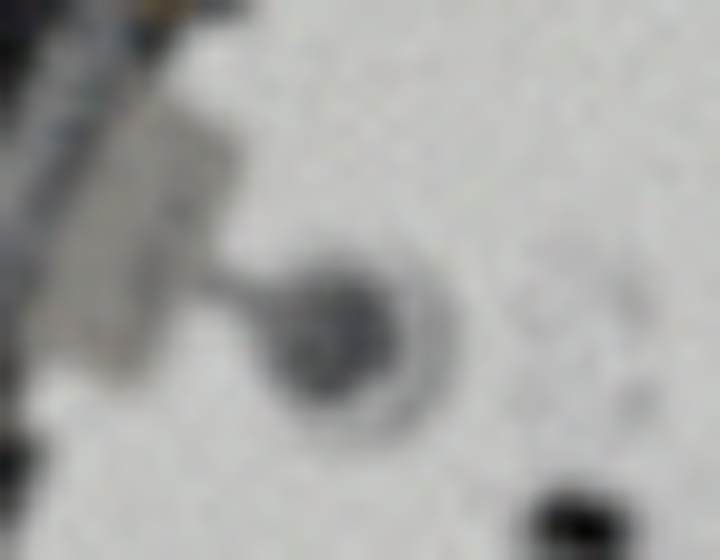

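Run:
```python
from h import *
np.set_printoptions(precision=4,suppress=True)
k=lambda p:crop(p,8.5,(345,160))
print("tip",plane("scene",k((238,418)),.148),"mark",plane("scene",k((251,208)),.218),"mouth",plane("scene",k((231,469)),.1325))
P=[.538,.1717]
for z in(.1325,.148,.218): print(z,(proj("scene",[*P,z])-[345,160]+.5)*8.5-.5,(proj("top",[*P,z])-[180,182]+.5)*20-.5)
```

```text
tip [0.5314 0.1722 0.148 ] mark [0.5342 0.1709 0.218 ] mouth [0.535  0.1714 0.1325]
0.1325 [231.6036 473.8255] [329.1602 335.5396]
0.148 [235.498  427.9702] [305.9409 324.576 ]
0.218 [253.2675 213.5287] [192.7182 271.1214]
```

The tip is 5 mm or less from above the mouth centre: 238 against an expected 235.5 in columns, and consistent in the top view. Lowering the remaining 8.4 cm in two calls.

```bash
python3 -m crank '{"offset":[[0,0,0.2],[0,0,0.6],[0,0,1.1],[0,0,1.6],[0,0,2.1],[0,0,2.6],[0,0,3.1],[0,0,3.5],[0,0,3.7],[0,0,3.7]],"yaw":[0,0,0,0,0,0,0,0,0,0]}'
python3 - <<'E'
from h import *
f=r.grab_frame("scene");cv2.imwrite("pics/s16z.png",cv2.resize(f[160:230,345:400],None,fx=8.5,fy=8.5,interpolation=2))
f=r.grab_frame("top");cv2.imwrite("pics/t16z.png",cv2.resize(f[182:210,180:216],None,fx=20,fy=20,interpolation=2))
E
```

```text
t: 25.15
position: [0.5376, 0.1723, 0.2452]
tool_rot: [[0.368, 0.93, -0.0], [0.93, -0.368, -0.0], [-0.0, -0.0, -1.0]]
wrist_force: [0.2, 0.8, -0.7]
finger_gap: 0.0377
```

View pics/s16z.png

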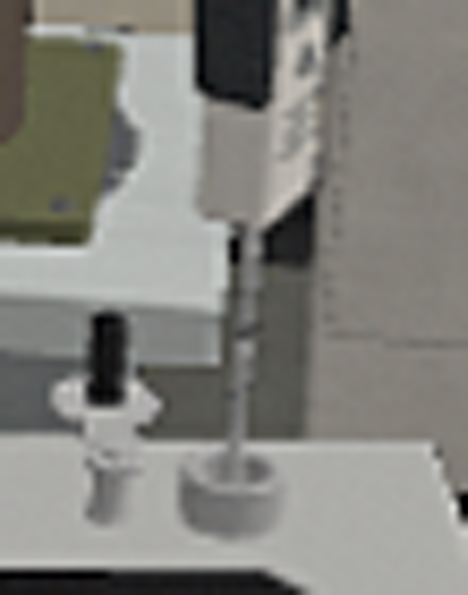

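View pics/t16z.png

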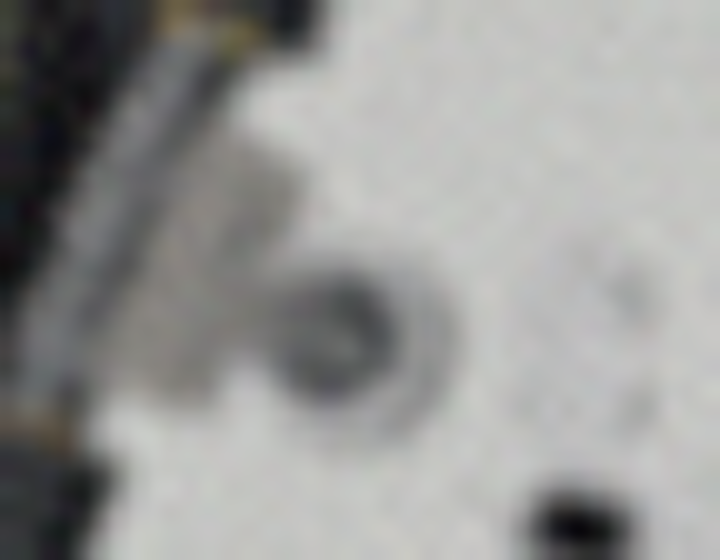

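The stem is in the bore, centred: (234,470) in the scene crop against mouth centre 231, and mid-bore in the top view. There are no contact forces. Lowering the last 4.7 cm.

```bash
python3 -m crank '{"offset":[[0,0,0.2],[0,0,0.6],[0,0,1.2],[0,0,1.8],[0,0,2.4],[0,0,3],[0,0,3.6],[0,0,4.2],[0,0,4.6],[0,0,4.7]],"yaw":[0,0,0,0,0,0,0,0,0,0]}'
python3 - <<'E'
from h import *
f=r.grab_frame("scene");cv2.imwrite("pics/s17z.png",cv2.resize(f[160:230,345:400],None,fx=8.5,fy=8.5,interpolation=2))
f=r.grab_frame("top");cv2.imwrite("pics/t17z.png",cv2.resize(f[182:210,180:216],None,fx=20,fy=20,interpolation=2))
E
```

```text
t: 26.25
position: [0.5375, 0.1722, 0.1979]
tool_rot: [[0.368, 0.93, -0.001], [0.93, -0.368, -0.0], [-0.001, -0.001, -1.0]]
wrist_force: [0.1, 1.4, -0.7]
finger_gap: 0.0377
```

View pics/s17z.png

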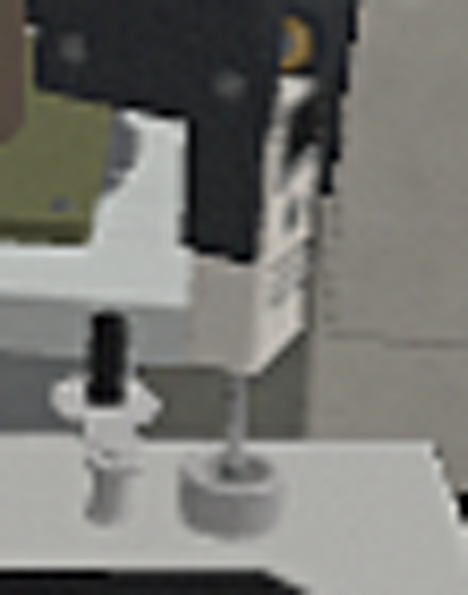

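View pics/t17z.png

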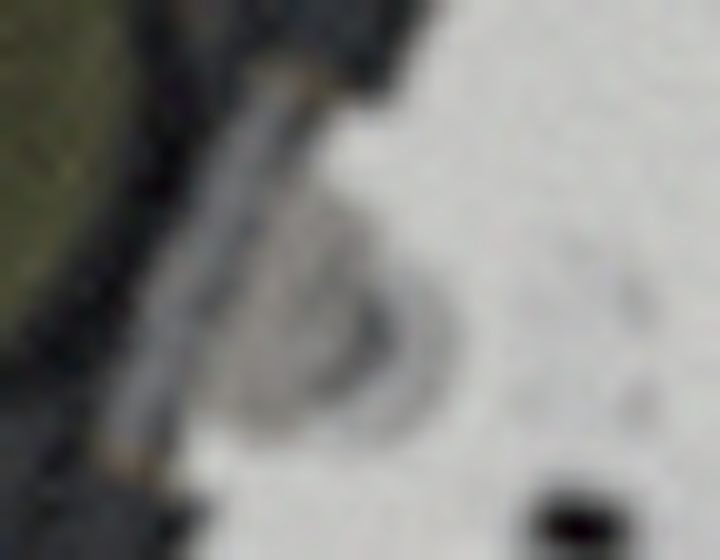

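The mark ring shows at about (232,463), against the mouth centre at (231,468), so it is within about 2 mm. The stem sits centred in the ferrule with clearance all round. Holding still.

```bash
for i in 1 2 3 4; do python3 -m crank '{"offset":[[0,0,0],[0,0,0],[0,0,0],[0,0,0],[0,0,0],[0,0,0],[0,0,0],[0,0,0],[0,0,0],[0,0,0]],"yaw":[0,0,0,0,0,0,0,0,0,0]}' | egrep 't:|pos|force|gap'; done
python3 - <<'E'
from h import *
f=r.grab_frame("scene");cv2.imwrite("pics/s18.png",f);cv2.imwrite("pics/s18z.png",cv2.resize(f[195:230,355:390],None,fx=16,fy=16,interpolation=2))
np.set_printoptions(precision=4,suppress=True)
for z in(.13,.1325,.135): print(z,(proj("scene",[.538,.1717,z])-[355,195]+.5)*16)
E
```

```text
t: 27.35
position: [0.5377, 0.1723, 0.1985]
tool_rot: [[0.368, 0.93, -0.0], [0.93, -0.368, 0.0], [0.0, -0.0, -1.0]]
wrist_force: [0.5, -0.4, -0.8]
finger_gap: 0.0382
t: 28.35
position: [0.5378, 0.1723, 0.1985]
tool_rot: [[0.368, 0.93, 0.0], [0.93, -0.368, 0.0], [0.0, -0.0, -1.0]]
wrist_force: [-0.6, -0.3, -0.6]
finger_gap: 0.038
t: 29.35
position: [0.5378, 0.1724, 0.1985]
tool_rot: [[0.368, 0.93, -0.0], [0.93, -0.368, 0.0], [0.0, -0.0, -1.0]]
wrist_force: [0.1, -0.4, -1.4]
finger_gap: 0.0375
t: 30.35
position: [0.5378, 0.1723, 0.1985]
tool_rot: [[0.368, 0.93, -0.0], [0.93, -0.368, 0.0], [0.0, -0.0, -1.0]]
wrist_force: [0.1, 0.0, -1.0]
finger_gap: 0.0378
0.13 [275.7213 346.6676]
0.1325 [276.9008 332.848 ]
0.135 [278.0811 319.0001]
```

View pics/s18z.png

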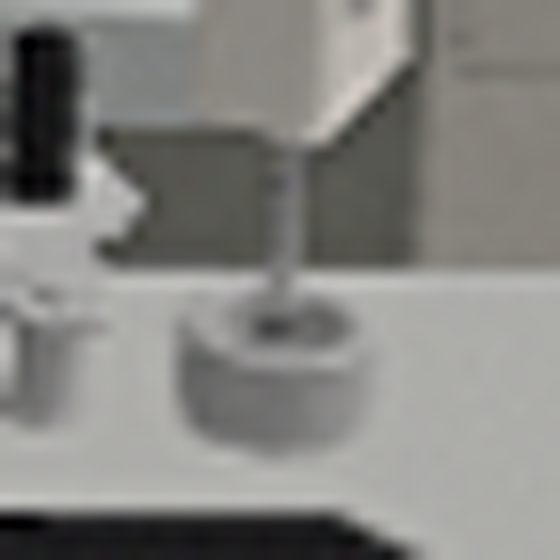

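View pics/s18.png

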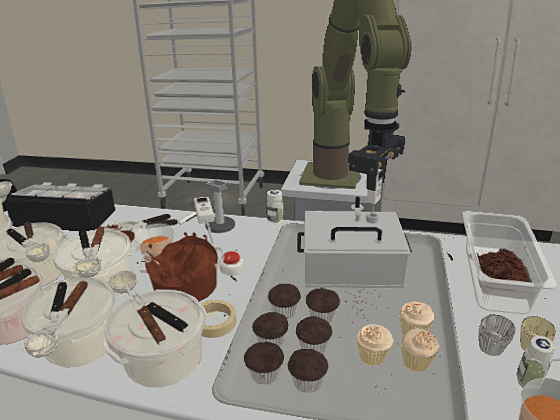

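The mark ring at (273,325) in the crop coincides with the mouth centre at about (274,325). The arm has been still for 4 s. Handing in.

```bash
python3 -c "
from rig import r
print(r.hand_in()); print(r.get_obs()['t'])"
```

```text
the job is handed in; nothing more can be done
None
the job is handed in; nothing more can be done
```

I swung the cover clear, took the thermometer from its stand and lowered it through the port. I held it there for 4 s and handed in at about 30 s, still gripping it. The hand-in gives no verdict.

**Last checks**
- **Cover:** it stands at roughly 1.57 rad, estimated from where the knob was released.
- **Mark and centring:** in the scene view the mark ring is at the mouth's centre to within about 1–2 mm. Before lowering, the stem's tip and mark measured 70 mm apart and within about 2 mm of the port axis.
- **Touching:** the wrist force stayed at noise level, under about 1.5 N. I saw no contact with the melter, but that force reading is too coarse to prove contact below 0.3 N.
- **Stillness and grip:** the tool position held to about 0.1 mm for the last three seconds, with the jaws at 38 mm on the handle.
- **Bystanders:** the jar, timer and cup look unmoved by eye.

**What disagreed or failed**
- **Tool height:** the fingertips showed about 15 mm above the reported tool point instead of 22 mm below it. My first pinch closed above the knob because of this, so from then on I set heights from the pictures.
- **Look-alike:** the larger thermometer toppled early in the run while the arm was at the melter. It lies on the table near the stand and the front edge, and I did not touch it.

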